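# Press the loose marker caps home

## Task

Four markers stand cap up in the wooden stand on the bench, and two of them, one thick and one slim, were left with their caps only half on, so a grey neck shows below the cap. Press both of these caps straight down until they are fully home, so that the markers do not dry out.

Things in the scene. Friction and masses are not known exactly. Their poses are not given: they have to be found in the camera images.
- thick_cap_top (a point): Centre of the top face of the thick marker's half-on cap; z up. Marker upright, fixed in a wooden stand (240 x 60 mm, top at 52 mm) with four markers in a row 55 mm apart, any order. White barrel and black flat-topped cap 30 mm in diameter, cap 37 mm long. Top face 125 mm above the bench when home, 136 to 141 mm half on. The other thick marker is closed already.
- thick_cap (a joint): How far the thick marker's cap stands off its home, in m: 0 = fully home on the barrel's shoulder (a hard stop), 0.011 to 0.016 = half on, as at the start. It slides straight down; the snug fit holds it wherever it is left, and about 7 N moves it.
- slim_cap_top (a point): Centre of the top face of the slim marker's half-on cap; z up. Marker upright, fixed in the same row of the same stand. White barrel and black flat-topped cap 20 mm in diameter, cap 42 mm long. Top face 132 mm above the bench when home, 143 to 148 mm half on. The other slim marker is closed already.
- slim_cap (a joint): How far the slim marker's cap stands off its home, in m: 0 = fully home on the barrel's shoulder (a hard stop), 0.011 to 0.016 = half on, as at the start. It slides straight down; the snug fit holds it wherever it is left, and about 7 N moves it.

How it is judged:
By the outcome, as a careful person would: the job done as asked, in the order asked, and still so for the second after the job is handed in, with the robot touching nothing.
It also fails if it takes over 29 s, if anything falls off the work surface, if the arm or the gripper's body presses on something with over 40 N, if the wrist force passes 120 N, or if a joint passes its speed limit or range.

## Robot

A 6-joint arm with a two-finger parallel gripper is mounted at the origin on a cart in front of the work surface, level with it; the furniture and walls round the work are solid. World frame = base frame: x ahead of the robot, y to its left, z up, the work surface at z = 0. Lengths are in m, angles in rad, forces in N, time in s.
With the tool pointing down it reaches from about 0.375 to 0.9 m from the base axis. Payload 3.1 kg.
Tool frame: the origin (TCP) lies between the finger pads; the fingertips stand 11 mm ahead of it and the grasp point (between the pads) lies 8 mm behind it; z points along the fingers, y is the direction in which the jaws open and shut (so a half turn about z gives the same grasp; the last joint's range is limited). The gripper opens to 85 mm and grips with 20 to 120 N. Pads are 22 mm wide; open, the fingers measure 114 mm over their backs; the gripper's body (76 mm by 85 mm) begins 54 mm behind the grasp point. The pads swing forward as they close: fully open they stand 13 mm farther back than shut.
Start: joints at [-1.353, 0.527, 1.433, -0, 1.181, -0.178], TCP at [0.241, -0.577, 0.203] pointing down, gripper open.
Joint ranges: [-3.08, 3.08], [-0.75, 2.2], [0.22, 2.44], [-1.43, 4.57], [0, 2.65], [-2.85, 2.85]. Speed limits (rad/s): [2.79, 2.79, 3.14, 3.14, 3.14, 3.14].

## Interface

Orientations are given as a unit quaternion [x, y, z, w].
In Python, from station import manip gives the robot as it stands. The module is installed in compiled form; this text tells all that it offers.
- The arm moves only by the tool arm_command, never from a script. Its argument "rows" is a list of rows, each a list of 3 entries, a list of its own where there are three numbers: the shift along the world's x, y, z in mm, then the turn about the world's z in rad, then the closure, from -1 (fully open) to 1 (shut), so that 0 is half open. A call has 1 to 12 rows; each row shifts and turns the commanded pose from where the row before left it; what a row does not reach is not made up. A row lasts 1/8 s, in which the tool goes at most 62.5 mm and 10.7 degrees, less where a joint would pass 70% of its speed; a pose out of reach is approached as far as the arm can. A call with a gripper value outside its range is refused whole. The fingers move at their own pace and stop on an object; "squeeze" is the grip in N (left out, the last holds). Time passes only in rows, so rows that do not move let the fingers close. It gives the time, the measured TCP pose, the force and the opening at its end, in the units of the state.
- manip.sense(): the state, without advancing time (a new reading comes with each control period).
- manip.snapshot(name): name is "side" or "top" or "wrist"; returns the picture (480x640x3 uint8, blue, green, red); there is no depth.
- manip.get_calibration(name): a dict with "fovy" (degrees; the focal length in pixels is half the picture's height over the tangent of half this angle, whatever the lens; pixels are square), "cx", "cy" (the principal point, pixels), "k1" (the pictures are not rectified: a ray, as slopes to the right and down, at radius r is drawn at 1 + k1 r^2 times it, then the intrinsics apply), "R" (3x3) and "t" (3): a world point X has camera coordinates R X + t. Camera axes: x right, y down, z forward; pixel columns grow to the right and rows downward; lengths in m; the calibration is good to about 2 mm. A picture is of the moment at which its call begins: read the wrist's pose just before it. get_calibration takes no time and is no camera call; for the wrist camera it gives the pose at the moment of the call.
- manip.sign_off(): hands the job in, once; it reports no verdict.
The state is a dict: "t": time; "q": joint angles; "qd": joint speeds; "tau": joint torques, N m; "tcp_pos": TCP position; "tool_rot": TCP orientation; "force": force on the tool from outside, world axes, zero at the start; "ft_torque": the same for the moment, N m; "finger_gap": opening from 0.0 (shut) to 1.0 (fully open).
Only numpy, scipy, OpenCV 4.12 (cv2) and the standard library are available. Lean on these libraries where they do the work, as an engineer would, in place of code of your own. Each camera call takes 0.05 s, during which the arm holds its last target.

## Working session

There is one attempt and no reset: what is moved stays moved. The work goes in short steps, Python scripts to look and compute and a tool call to move; the robot and the scene stay as the last step left them, time stands still between calls to the robot, and variables do not carry over. Pictures are saved under pics/ and viewed, and the job is handed in when it is done.

Besides the shell and the picture viewer there is one more tool, called after "Emit:" by a JSON object that holds its "fn" and its "kwargs". arm_command: Moves the arm, as the interface text tells. Its arguments: {"type":"object","properties":{"rows":{"type":"array","items":{"type":"array"}},"squeeze":{"type":"number"}},"required":["rows"]}

```bash
mkdir -p pics
python3 - <<'E'
from station import manip
import cv2
s=manip.sense();print(s['t'],s['tcp_pos'],s['tool_rot'],s['force'],s['finger_gap'])
for n in('side','top'):
    cv2.imwrite(f'pics/{n}0.png',manip.snapshot(n));c=manip.get_calibration(n);print(n,c)
E
```

```text
0.0 [ 0.24082101 -0.57588428  0.20224536] [ 9.80479524e-01  1.96618103e-01 -2.69185800e-05 -1.10612668e-03] [0.42486636 0.48483316 0.72427852] 1.0020773676574852
side {'fovy': 51.36254286290543, 'cx': 314.2051031455273, 'cy': 231.20433438610513, 'k1': 0.02076417256150194, 'R': array([[ 0.99780317,  0.06616503,  0.00331996],
       [ 0.05027676, -0.7236619 , -0.68832093],
       [-0.04314024,  0.68697572, -0.7253987 ]]), 't': array([-0.50866444, -0.03266811,  1.09200631])}
top {'fovy': 53.197943529996444, 'cx': 315.80718703324413, 'cy': 229.69930630959195, 'k1': -0.033204670147347466, 'R': array([[-0.01418082, -0.99968448, -0.02073249],
       [-0.98553147,  0.01747643, -0.16858911],
       [ 0.16889825,  0.01804179, -0.98546835]]), 't': array([-0.12965156,  0.53962309,  0.91861125])}
```

View pics/side0.png

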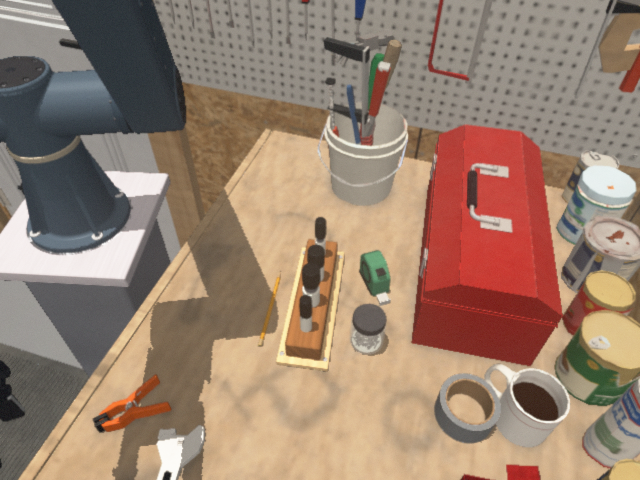

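View pics/top0.png

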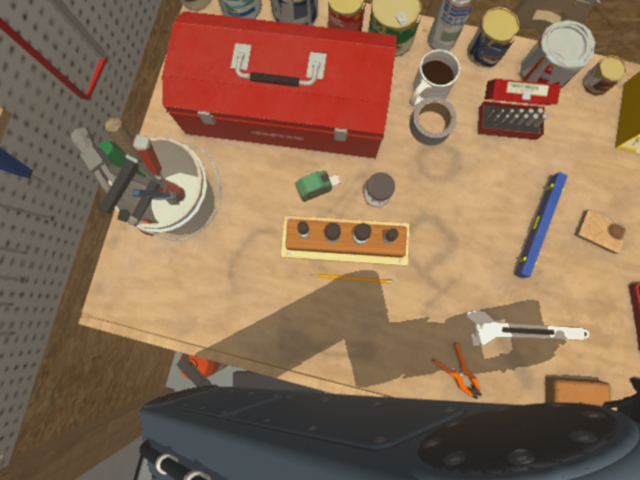

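Run:
```python
import cv2,numpy as np
a=cv2.imread('pics/side0.png')[205:375,270:360];b=cv2.imread('pics/top0.png')[205:275,270:420]
cv2.imwrite('pics/sz.png',cv2.resize(a,None,fx=3.5,fy=3.5,interpolation=2));cv2.imwrite('pics/tz.png',cv2.resize(b,None,fx=5,fy=5,interpolation=2))
```

```text
(no output)
```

View pics/sz.png

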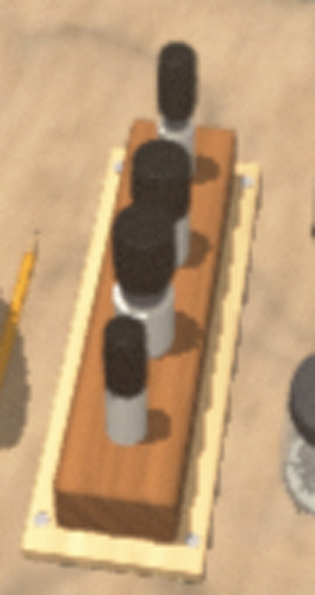

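View pics/tz.png

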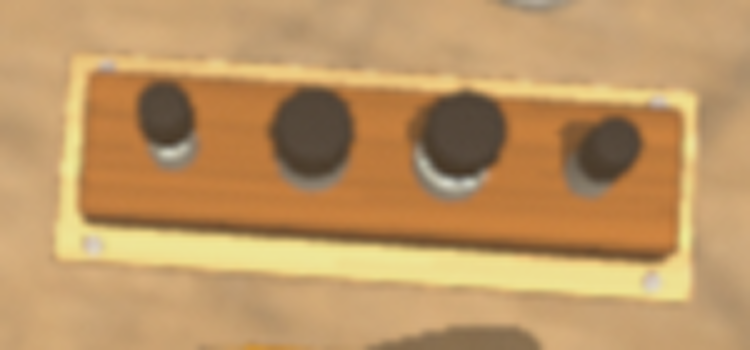

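```bash
cat > h.py <<'E'
import numpy as np,cv2
def proj(c,P):
    P=np.atleast_2d(P);X=P@np.array(c['R']).T+c['t'];s=X[:,:2]/X[:,2:];r2=(s**2).sum(1,keepdims=True)
    s=s*(1+c['k1']*r2);f=240/np.tan(np.radians(c['fovy']/2));return s*f+[c['cx'],c['cy']]
E
cat > fit.py <<'E'
from h import *
from station import manip
from scipy.optimize import minimize
th=np.linspace(0,2*np.pi,40);U=8
C={n:manip.get_calibration(n) for n in('side','top')}
roi={'side':(205,375,270,360),'top':(205,265,270,420)}
M={}
for n in C:
    a,b,c,d=roi[n];g=cv2.imread(f'pics/{n}0.png')[a:b,c:d].astype(float)
    # dark & unsaturated: soft mask by max channel
    m=g.max(2);M[n]=np.clip((125-m)/50,0,1)
    if n=='top': M[n][54:]=0
def render(n,p,off):
    a,b,c,d=roi[n];im=np.zeros(((b-a)*U,(d-c)*U),np.uint8)
    x,y,yaw,hA,hC=p
    for i,(r,L,top) in enumerate([(.010,.042,.132+hA),(.015,.037,.125),(.015,.037,.125+hC),(.010,.042,.132)]):
        s=(1.5-i)*.055;cx=x-np.sin(yaw)*s;cy=y+np.cos(yaw)*s
        P=np.concatenate([np.c_[cx+r*np.cos(th),cy+r*np.sin(th),np.full(40,z)] for z in(top,top-L)])
        q=((proj(C[n],P)+off-[c-.5,a-.5])*U-.5)
        cv2.fillConvexPoly(im,cv2.convexHull(np.round(q*16).astype(np.int32)),255,shift=4)
    return cv2.resize(im,(d-c,b-a),interpolation=cv2.INTER_AREA)/255.
def cost(v,names=('side','top')):
    p=np.array(v[:5])/1000;e=0
    for n in names:
        o=v[5:7] if n=='side' else v[7:9]
        e+=((cv2.GaussianBlur(render(n,p,o),(0,0),.7)-M[n])**2).sum()
    return e+.5*(np.array(v[5:9])**2).sum()+0*sum(v)
# init from top image
from scipy.optimize import least_squares
px=np.array([[303,228],[332.5,231],[363,231.5],[392,235]])
def f(v):
    s=(1.5-np.arange(4))*.055
    return (proj(C['top'],np.c_[v[0]-np.sin(v[2])*s,v[1]+np.cos(v[2])*s,[.14,.12,.13,.125]])-px).ravel()
r=least_squares(f,[.5,0,0]);print(r.x,r.fun.round(1))
v0=np.r_[r.x*1000,13,13,0,0,0,0]
best=None
for k in range(3):
    sx=np.vstack([v0]+[v0+np.eye(9)[i]*[8,8,60,4,4,2,2,2,2][i] for i in range(9)])
    o=minimize(cost,v0,method='Nelder-Mead',options=dict(maxiter=3000,initial_simplex=sx,xatol=.01,fatol=.01));v0=o.x;print(o.x.round(2),o.fun)
p=v0[:5]/1000
for i in range(4):
    s=(1.5-i)*.055;print(i,p[0]-np.sin(p[2])*s,p[1]+np.cos(p[2])*s)
out=[]
for n in C:
    R=render(n,p,v0[5:7] if n=='side' else v0[7:9])
    im=np.dstack([M[n],R,np.zeros_like(R)]);im=cv2.resize((im*255).astype(np.uint8),None,fx=3.3,fy=3.3);cv2.imwrite(f'pics/fit_{n}.png',im)
E
python3 fit.py
```

```text
[ 0.51888838 -0.19805757 -0.07973714] [-0.6 -0.4  0.1  0.3 -0.2  0.7  0.6 -0.5]
[ 5.2027e+02 -1.9801e+02 -8.2380e+01  1.1520e+01  1.4270e+01  3.2000e-01
  1.2800e+00 -5.5000e-01 -3.0000e-01] 247.65777770050096
[ 5.2007e+02 -1.9749e+02 -8.1310e+01  1.0430e+01  1.3770e+01  4.0000e-01
  1.4400e+00 -2.6000e-01 -4.2000e-01] 246.268603154271
[ 5.2005e+02 -1.9746e+02 -8.1280e+01  1.0430e+01  1.3700e+01  4.1000e-01
  1.4400e+00 -2.5000e-01 -4.3000e-01] 245.98499448996628
0 0.5267499152697149 -0.11523561040819993
1 0.5222846597350375 -0.17005405158459633
2 0.5178194042003599 -0.22487249276099272
3 0.5133541486656824 -0.2796909339373891
```

Emit:
{"fn": "arm_command", "kwargs": {"rows": [[[28,35,0],0,1],[[28,35,0],0,1],[[28,35,0],0,1],[[28,35,0],0,1],[[28,35,0],0,1],[[28,35,0],0,1],[[28,35,0],0,1],[[28,35,0],0,1],[[28,35,0],0,1],[[25,36,0],0,1],[[0,0,0],0,1],[[0,0,0],0,1]]}}

```text
t: 1.6
tcp_pos: [0.5176, -0.2257, 0.2029]
tool_rot: [0.98, 0.197, -0.0, -0.0]
force: [0.0, -0.4, -0.1]
finger_gap: 0.001
```

Run:
```python
from station import manip
from h import *
s=manip.sense();print(s['t'],s['tcp_pos'],s['tool_rot'],s['force'],s['finger_gap'])
c=manip.get_calibration('wrist');im=manip.snapshot('wrist')
cv2.imwrite('pics/w1.png',im)
print(c['R'],c['t'],c['fovy'])
for p in([.5267,-.1152,.144],[.5223,-.17005,.125],[.5178,-.2249,.139],[.5134,-.2797,.132]): print(proj(c,p))
cv2.imwrite('pics/s1.png',manip.snapshot('side'))
```

```text
1.6 [ 0.5176308  -0.22567138  0.2028846 ] [ 9.80414351e-01  1.96945388e-01 -4.57902520e-04 -6.46945421e-05] [ 0.03633231 -0.38780355 -0.07845474] 0.0005269043534344966
[[ 0.38719104 -0.92199878 -0.00115794]
 [-0.88809272 -0.37328914  0.26822851]
 [-0.24773861 -0.10282732 -0.96335462]] [-0.40826435  0.34005293  0.48189758] 62.9762349722341
[[152.8420635  166.26519997]]
[[243.78313442 203.21835306]]
[[320.06628151 247.41849008]]
[[394.49191977 281.53763889]]
```

View pics/w1.png

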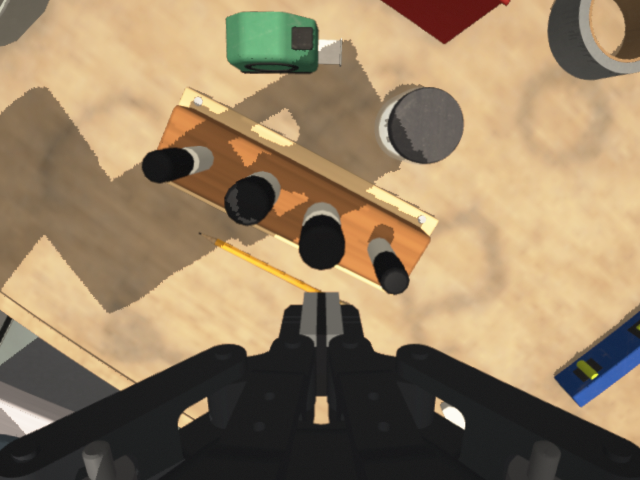

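View pics/s1.png

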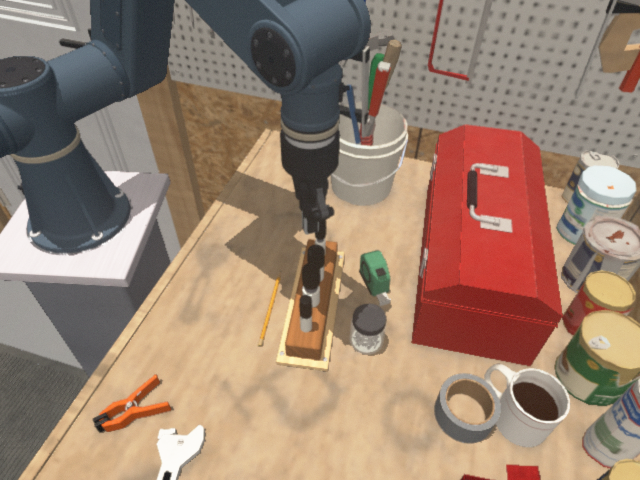

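View pics/fit_side.png

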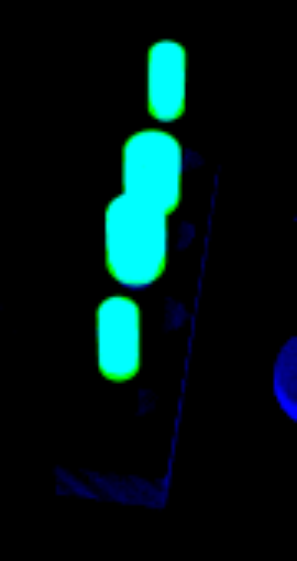

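Run:
```python
import cv2
cv2.imwrite('pics/w1z.png',cv2.resize(cv2.imread('pics/w1.png')[130:310,130:430],None,fx=2.6,fy=2.6,interpolation=2))
```

```text
(no output)
```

View pics/w1z.png

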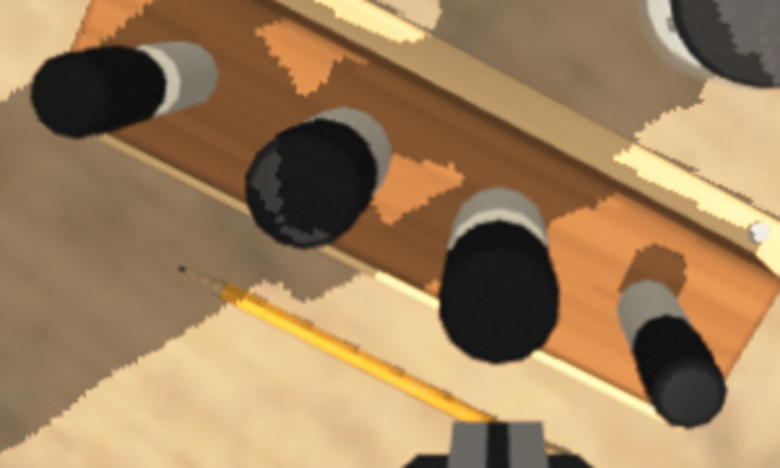

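Emit:
{"fn": "arm_command", "kwargs": {"rows": [[[0,1,-15],0,1],[[0,0,-15],0,1],[[0,0,-11],0,1],[[0,0,-4],0,1],[[0,0,-4],0,1],[[0,0,-4],0,1]]}}

```text
t: 2.45
tcp_pos: [0.5183, -0.2248, 0.1503]
tool_rot: [0.98, 0.197, 0.0, 0.0]
force: [0.3, -0.4, -0.8]
finger_gap: -0.004
```

Emit:
{"fn": "arm_command", "kwargs": {"rows": [[[0,0,-4],0,1],[[0,0,-3],0,1],[[0,0,-2],0,1],[[0,0,-1],0,1]]}}

```text
t: 2.95
tcp_pos: [0.518, -0.2247, 0.1401]
tool_rot: [0.98, 0.197, 0.0, -0.0]
force: [-0.4, 0.1, 0.0]
finger_gap: -0.002
```

Run:
```python
from station import manip
import cv2,numpy as np
s=manip.sense();print(s['t'],s['tcp_pos'],s['force'],s['tau'])
w=manip.snapshot('wrist');d=manip.snapshot('side')
cv2.imwrite('pics/w2.png',w);cv2.imwrite('pics/s2.png',d)
cv2.imwrite('pics/s2z.png',cv2.resize(d[150:350,250:370],None,fx=3,fy=3,interpolation=2))
```

```text
2.95 [ 0.51798622 -0.22465065  0.14013474] [-0.35818472  0.14187792  0.0065317 ] [-1.05930078e-03 -4.07957768e+01 -1.43502188e+01 -1.74607021e-04
  9.16874997e-03 -7.66949512e-06]
```

View pics/w2.png

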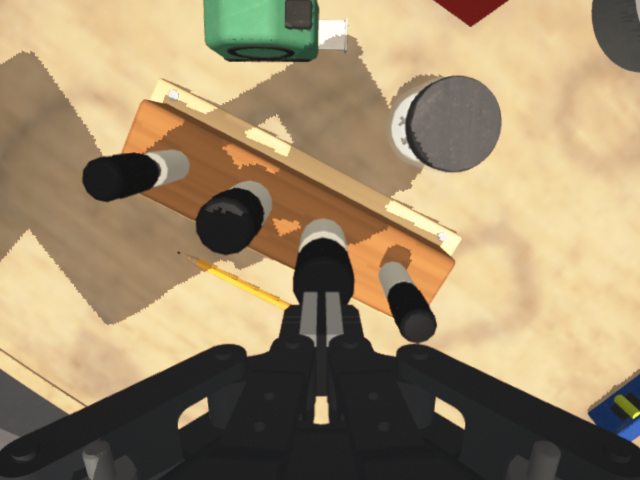

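View pics/s2z.png

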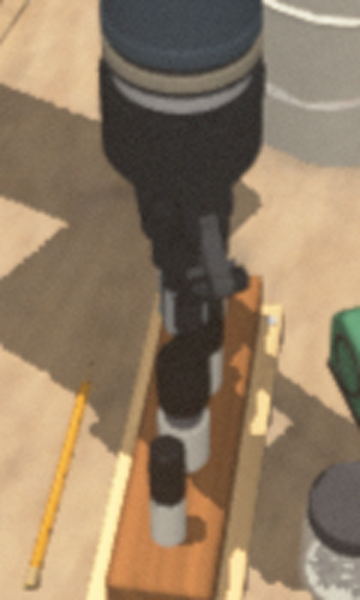

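Run:
```python
from station import manip
from h import *
for n,f in(('side','s2'),('wrist','w2')):
    c=manip.get_calibration(n);im=cv2.imread(f'pics/{f}.png')
    th=np.linspace(0,6.28,60)
    for z,col in((.1387,(0,255,0)),(.1301,(0,0,255)),):
        for p in proj(c,np.c_[.5178+.015*np.cos(th),-.2249+.015*np.sin(th),0*th+z]): cv2.circle(im,tuple(np.round(p*4*4).astype(int)//4//4),0,col,-1)
    p=proj(c,[.518,-.2247,.1291])[0];print(n,p,proj(c,[.518,-.2247,.1401]))
    x,y=np.round(p).astype(int)
    cv2.imwrite(f'pics/{f}o.png',cv2.resize(im[y-50:y+50,x-60:x+60],None,fx=6,fy=6,interpolation=0))
```

```text
side [310.41350119 271.98125165] [[310.39882629 267.7351441 ]]
wrist [321.13434046 277.82866867] [[321.12098213 286.07407392]]
```

View pics/s2o.png

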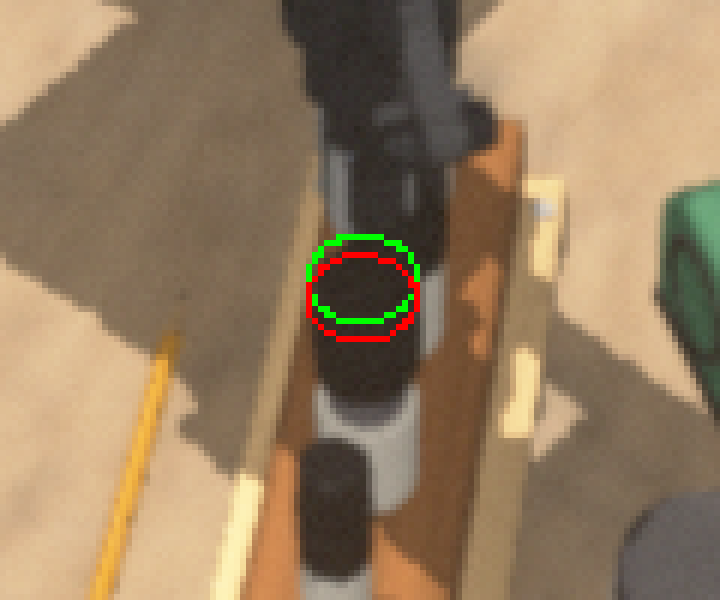

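View pics/w2o.png

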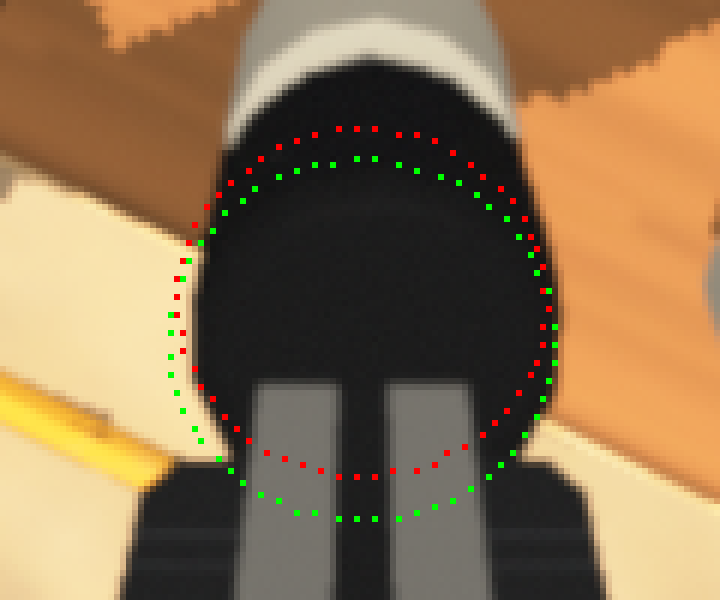

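Emit:
{"fn": "arm_command", "kwargs": {"rows": [[[0,0,-2],0,1],[[0,0,-2],0,1],[[0,0,-1],0,1]]}}

```text
t: 3.42
tcp_pos: [0.5179, -0.2246, 0.135]
tool_rot: [0.98, 0.197, -0.0, -0.0]
force: [0.4, 0.5, -0.7]
finger_gap: 0.004
```

Run:
```python
from station import manip
from h import *
c=manip.get_calibration('wrist');print('cam',-np.array(c['R']).T@c['t'])
w=manip.snapshot('wrist');cv2.imwrite('pics/w3.png',w)
cv2.imwrite('pics/w3z.png',cv2.resize(w[190:400,220:440],None,fx=2.8,fy=2.8,interpolation=2))
R=np.array(c['R']);
# tool axes
from scipy.spatial.transform import Rotation as Ro
s=manip.sense();T=Ro.from_quat(s['tool_rot']).as_matrix();print(T.round(3))
for ahead in(11,5,0,-5,-8,-13,-20):
  for e in(-11,0,11):
    print(ahead,e,proj(c,s['tcp_pos']+T@[e/1000,0,ahead/1000]).round(0),end=' ')
  print()
```

```text
cam [ 0.57963383 -0.19892581  0.30475266]
[[ 0.923  0.386 -0.   ]
 [ 0.386 -0.923  0.   ]
 [-0.    -0.    -1.   ]]
11 -11 [[321. 299.]] 11 0 [[321. 278.]] 11 11 [[321. 256.]] 
5 -11 [[321. 303.]] 5 0 [[321. 282.]] 5 11 [[321. 260.]] 
0 -11 [[321. 308.]] 0 0 [[321. 286.]] 0 11 [[321. 264.]] 
-5 -11 [[321. 312.]] -5 0 [[321. 290.]] -5 11 [[321. 267.]] 
-8 -11 [[321. 315.]] -8 0 [[321. 293.]] -8 11 [[321. 269.]] 
-13 -11 [[321. 320.]] -13 0 [[321. 297.]] -13 11 [[321. 273.]] 
-20 -11 [[321. 328.]] -20 0 [[321. 304.]] -20 11 [[321. 279.]]
```

View pics/w3z.png

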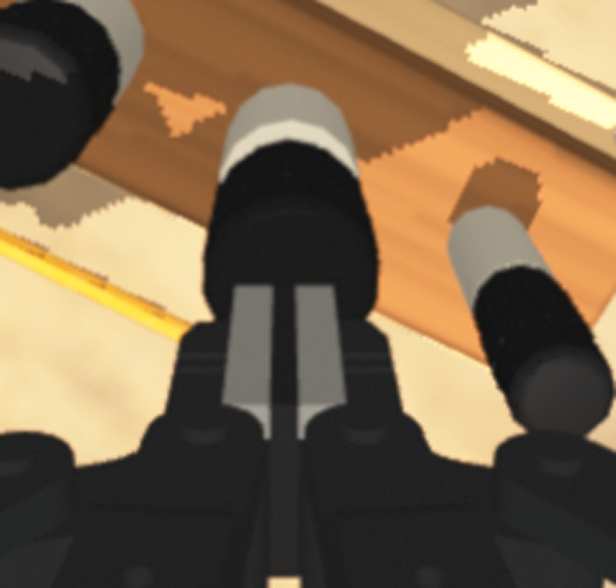

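Emit:
{"fn": "arm_command", "kwargs": {"rows": [[[0,0,8],0,1],[[0,0,0],0.18,1],[[0,0,0],0.18,1],[[0,0,0],0.18,1],[[0,0,0],0.18,1],[[0,0,0],0.18,1],[[0,0,0],0.18,1],[[0,0,0],0,1]]}}

```text
t: 4.47
tcp_pos: [0.5183, -0.2248, 0.1438]
tool_rot: [0.741, 0.672, 0.0, 0.0]
force: [-0.5, -0.8, 0.7]
finger_gap: -0.001
```

Run:
```python
from station import manip
from h import *
from scipy.spatial.transform import Rotation as Ro
s=manip.sense();print(s['t'],s['q'],s['tcp_pos'],s['force'],s['finger_gap'])
T=Ro.from_quat(s['tool_rot']).as_matrix()
for n in('side','wrist','top'):
    c=manip.get_calibration(n);w=manip.snapshot(n)
    for p in proj(c,s['tcp_pos']+np.array([[0,0,.011],[0,0,-.019],[0,0,-.05]])@T.T): cv2.circle(w,tuple(np.round(p).astype(int)),1,(0,0,255),-1)
    p=proj(c,[.5178,-.2249,.1387])[0];print(p)
    x,y=np.round(p).astype(int)
    cv2.imwrite(f'pics/{n}4.png',cv2.resize(w[y-70:y+70,x-90:x+90],None,fx=4,fy=4,interpolation=2))
```

```text
4.475 [-6.07084010e-01  5.23703135e-01  1.64485961e+00 -1.18483710e-05
  9.72069000e-01 -5.09990295e-01] [ 0.51826962 -0.22483823  0.14383012] [-0.51440231 -0.75475035  0.67015885] -0.0006620911004029241
[310.26970691 268.36857246]
[321.80519133 283.64465198]
[362.84966497 230.80734676]
```

View pics/side4.png

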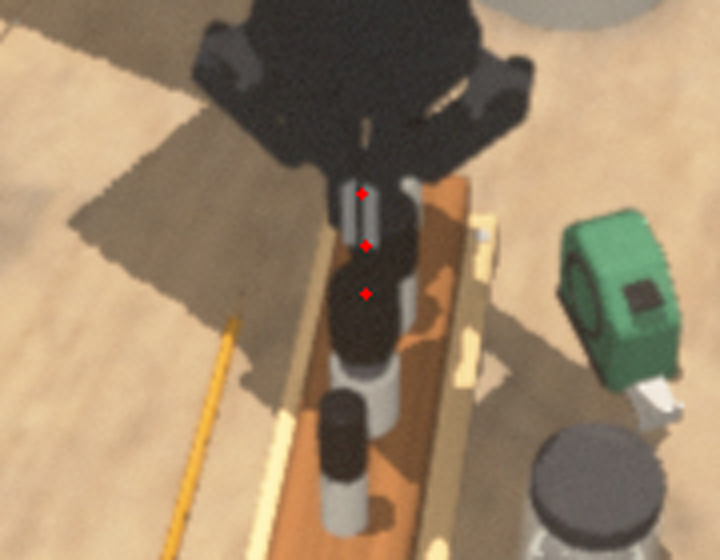

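View pics/wrist4.png

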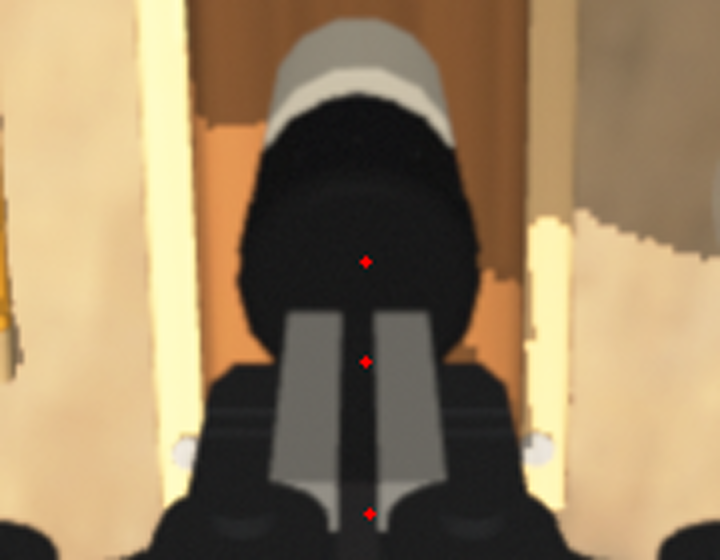

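Emit:
{"fn": "arm_command", "kwargs": {"rows": [[[0,0,-10],0,1],[[0,0,-3],0,1],[[0,0,-2],0,1],[[0,0,-2],0,1],[[0,0,-2],0,1]]}}

```text
t: 5.25
tcp_pos: [0.518, -0.2247, 0.1241]
tool_rot: [0.74, 0.673, 0.0, 0.0]
force: [0.3, -0.3, -0.0]
finger_gap: -0.001
```

Emit:
{"fn": "arm_command", "kwargs": {"rows": [[[0,0,-2],0,1],[[0,0,-2],0,1],[[0,0,-1],0,1]]}}

```text
t: 5.62
tcp_pos: [0.5179, -0.2246, 0.1191]
tool_rot: [0.74, 0.673, -0.0, -0.0]
force: [-0.4, 0.7, 0.1]
finger_gap: 0.002
```

```bash
cat > look.py <<'E'
import sys
from station import manip
from h import *
from scipy.spatial.transform import Rotation as Ro
s=manip.sense();print(s['t'],s['tcp_pos'],s['force'],s['finger_gap'])
k=sys.argv[1];P=[float(v) for v in sys.argv[2:5]]
out=[]
for n in('side','wrist'):
    c=manip.get_calibration(n);w=manip.snapshot(n)
    p=proj(c,P)[0];x,y=np.round(p).astype(int)
    y=min(max(y,70),410);x=min(max(x,50),590)
    out.append(cv2.resize(w[y-70:y+70,x-50:x+50],None,fx=4,fy=4,interpolation=2))
cv2.imwrite(f'pics/{k}.png',np.hstack(out))
E
python3 look.py L5 .5178 -.2249 .1387
```

```text
5.625 [ 0.51793982 -0.22460733  0.11909919] [-0.35810647  0.68079615  0.08676308] 0.0017186367348782743
```

View pics/L5.png

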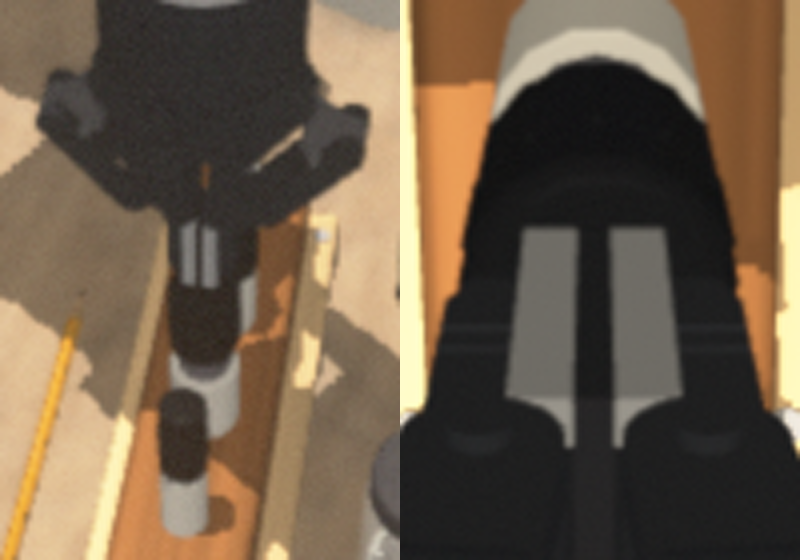

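Emit:
{"fn": "arm_command", "kwargs": {"rows": [[[0,0,-2],0,1],[[0,0,-1],0,1],[[0,0,-1],0,1]]}}

```text
t: 6.1
tcp_pos: [0.518, -0.2246, 0.1151]
tool_rot: [0.74, 0.673, 0.0, -0.0]
force: [0.2, -0.2, 0.0]
finger_gap: -0.001
```

Emit:
{"fn": "arm_command", "kwargs": {"rows": [[[0,0,-2],0,1],[[0,0,-1],0,1],[[0,0,-1],0,1]]}}

```text
t: 6.48
tcp_pos: [0.518, -0.2246, 0.1119]
tool_rot: [0.74, 0.673, -0.0, 0.0]
force: [-1.3, 1.7, 7.5]
finger_gap: 0.001
```

```bash
python3 look.py L6 .5178 -.2249 .1387
```

```text
6.475 [ 0.51798988 -0.22464158  0.11192754] [-1.28706404  1.66531505  7.51335731] 0.0008359525847620412
```

View pics/L6.png

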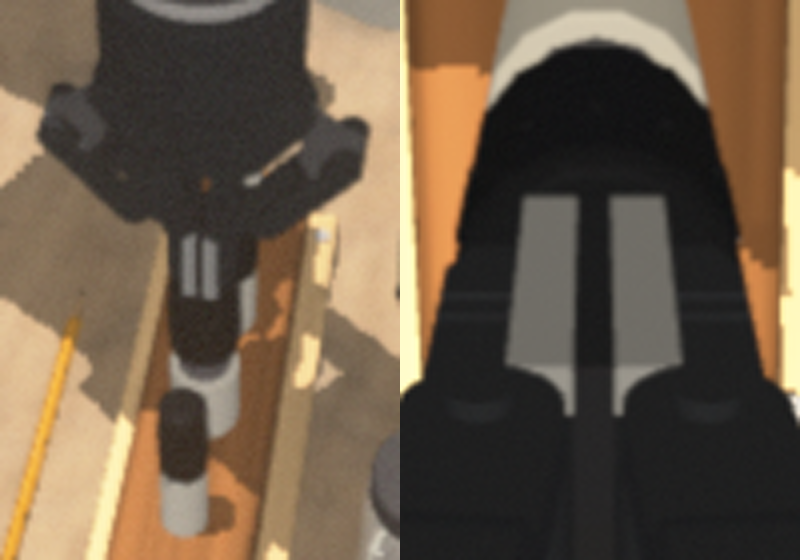

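Emit:
{"fn": "arm_command", "kwargs": {"rows": [[[0,0,-2],0,1],[[0,0,-2],0,1],[[0,0,-2],0,1],[[0,0,0],0,1]]}}

```text
t: 7.08
tcp_pos: [0.518, -0.2246, 0.1059]
tool_rot: [0.74, 0.673, -0.0, 0.0]
force: [-0.7, 1.1, 5.2]
finger_gap: 0.003
```

```bash
python3 look.py L7 .5178 -.2249 .1387
```

```text
7.075 [ 0.51796234 -0.22462151  0.10591154] [-0.71110608  1.14671558  5.24770351] 0.0026896964787198954
```

View pics/L7.png

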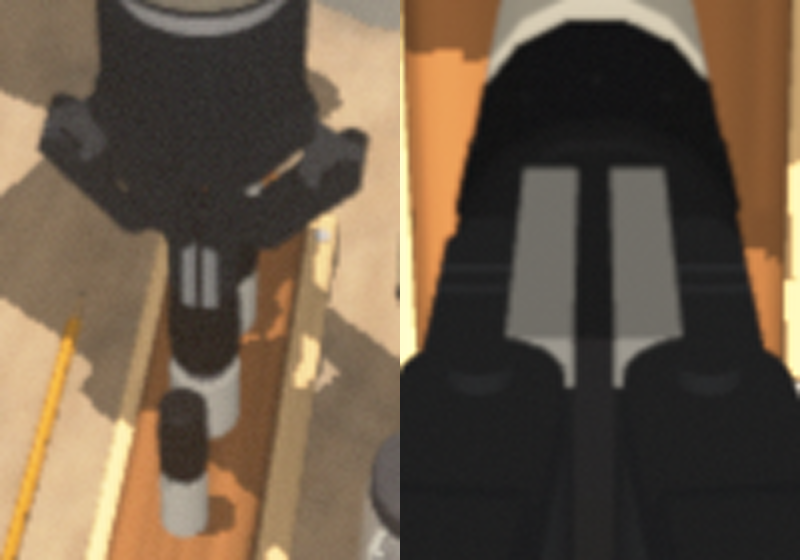

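Emit:
{"fn": "arm_command", "kwargs": {"rows": [[[0,0,-2],0,1],[[0,0,-2],0,1],[[0,0,-1],0,1],[[0,0,-1],0,1]]}}

```text
t: 7.68
tcp_pos: [0.518, -0.2246, 0.1001]
tool_rot: [0.74, 0.673, -0.0, 0.0]
force: [-1.3, 0.5, 7.1]
finger_gap: 0.004
```

Emit:
{"fn": "arm_command", "kwargs": {"rows": [[[0,0,-1],0,1],[[0,0,-0.5],0,1]]}}

```text
t: 7.92
tcp_pos: [0.518, -0.2247, 0.0986]
tool_rot: [0.74, 0.673, -0.0, 0.0]
force: [-1.0, 0.8, 6.8]
finger_gap: -0.004
```

Emit:
{"fn": "arm_command", "kwargs": {"rows": [[[0,0,-0.5],0,1],[[0,0,-0.5],0,1]]}}

```text
t: 8.18
tcp_pos: [0.518, -0.2246, 0.0977]
tool_rot: [0.74, 0.673, -0.0, 0.0]
force: [-2.3, 1.0, 8.3]
finger_gap: -0.004
```

Emit:
{"fn": "arm_command", "kwargs": {"rows": [[[0,0,-0.5],0,1],[[0,0,-0.5],0,1]]}}

```text
t: 8.43
tcp_pos: [0.518, -0.2247, 0.0969]
tool_rot: [0.74, 0.673, -0.0, 0.0]
force: [-2.5, 1.4, 10.8]
finger_gap: -0.001
```

Emit:
{"fn": "arm_command", "kwargs": {"rows": [[[0,0,-0.5],0,1],[[0,0,-0.5],0,1]]}}

```text
t: 8.68
tcp_pos: [0.5181, -0.2247, 0.0968]
tool_rot: [0.74, 0.673, 0.0, 0.0]
force: [-3.4, 1.7, 16.5]
finger_gap: 0.003
```

```bash
python3 look.py L8 .5178 -.2249 .1287
```

```text
8.675 [ 0.51807825 -0.22467287  0.09683472] [-3.4075412   1.7110668  16.48992407] 0.0026836104830542623
```

View pics/L8.png

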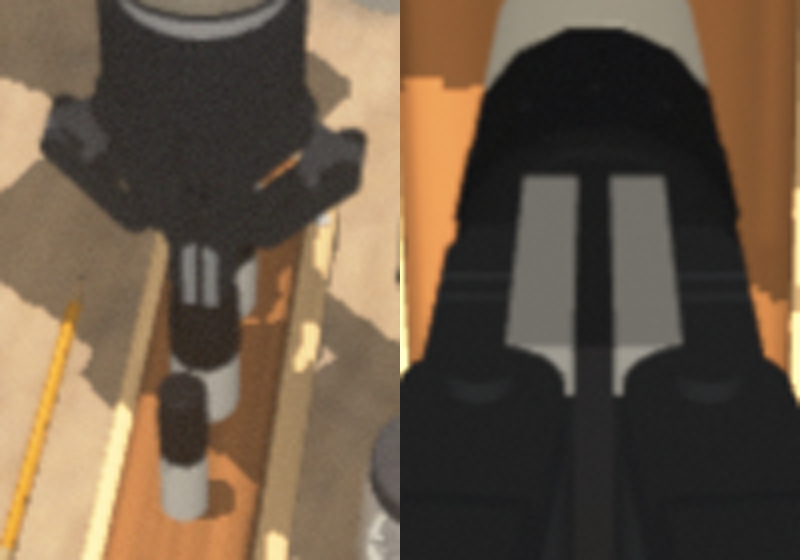

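Emit:
{"fn": "arm_command", "kwargs": {"rows": [[[0,0,-0.5],0,1],[[0,0,-0.5],0,1]]}}

```text
t: 9.02
tcp_pos: [0.5181, -0.2247, 0.0968]
tool_rot: [0.74, 0.673, 0.0, 0.001]
force: [-5.0, 2.5, 22.4]
finger_gap: 0.002
```

Emit:
{"fn": "arm_command", "kwargs": {"rows": [[[0,0,5],0,1],[[0,0,20],0,1],[[0,0,20],0,1],[[3,36,0],0,1],[[3,36,0],0,1],[[2.7,37.4,0],0,1],[[0,0,0],0,1],[[0,0,0],0,1]]}}

```text
t: 10.02
tcp_pos: [0.527, -0.1156, 0.1386]
tool_rot: [0.74, 0.673, -0.0, 0.0]
force: [0.7, -0.5, 0.1]
finger_gap: 0.007
```

```bash
python3 look.py L9 .5267 -.1152 .145
python3 - <<'E'
from station import manip
from h import *
c=manip.get_calibration('wrist');w=manip.snapshot('wrist')
th=np.linspace(0,6.28,40)
for h in (.143,.148):
  for p in proj(c,np.c_[.5267+.01*np.cos(th),-.1152+.01*np.sin(th),0*th+h]): cv2.circle(w,tuple(np.round(p).astype(int)),0,(0,255,0),-1)
cv2.imwrite('pics/w9.png',w)
cv2.imwrite('pics/w9z.png',cv2.resize(w[170:350,200:440],None,fx=3,fy=3,interpolation=2))
E
```

```text
10.025 [ 0.52700527 -0.11564071  0.13860204] [ 0.73612443 -0.47895174  0.06490943] 0.006715265747919926
```

View pics/w9.png

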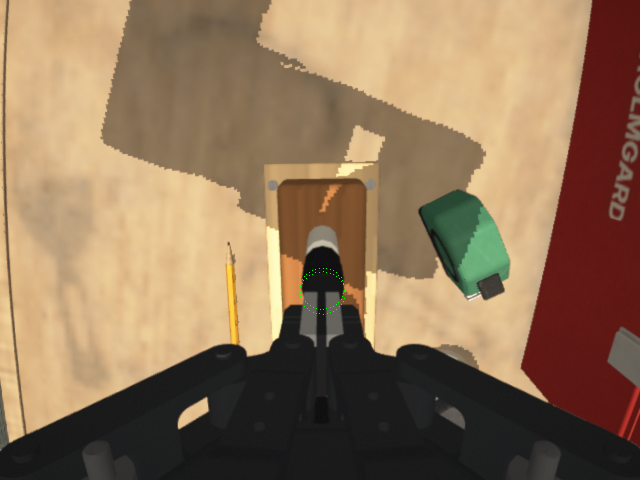

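View pics/w9z.png

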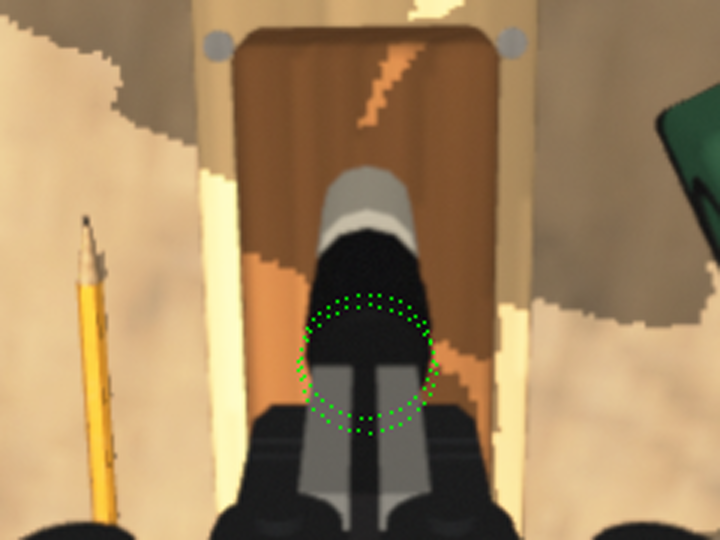

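View pics/L9.png

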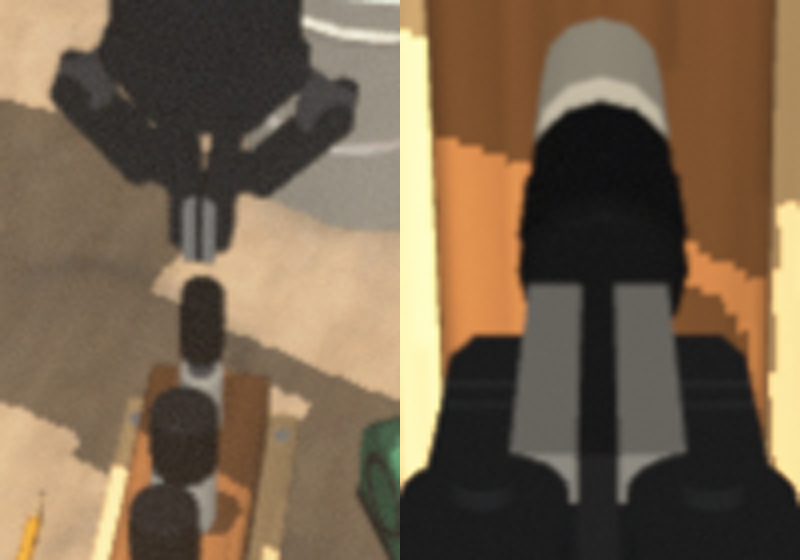

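Emit:
{"fn": "arm_command", "kwargs": {"rows": [[[0.5,0,-8],0,1],[[0,0,-6],0,1],[[0,0,-2],0,1],[[0,0,-2],0,1],[[0,0,-2],0,1],[[0,0,-2],0,1],[[0,0,0],0,1]]}}

```text
t: 11.05
tcp_pos: [0.5271, -0.1152, 0.1166]
tool_rot: [0.74, 0.673, -0.0, -0.0]
force: [-0.7, -1.2, -0.8]
finger_gap: -0.002
```

```bash
python3 look.py L10 .5267 -.1152 .145
```

```text
11.05 [ 0.52713729 -0.11517536  0.11662922] [-0.68213649 -1.20522684 -0.76472966] -0.0018437571029747378
```

View pics/L10.png

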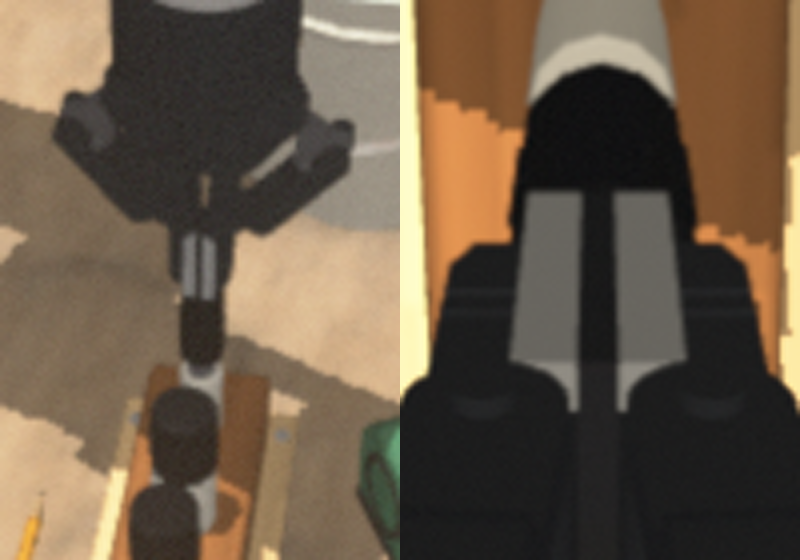

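Emit:
{"fn": "arm_command", "kwargs": {"rows": [[[0,0,-2],0,1],[[0,0,-2],0,1],[[0,0,-1],0,1],[[0,0,0],0,1]]}}

```text
t: 11.65
tcp_pos: [0.5275, -0.1154, 0.1125]
tool_rot: [0.74, 0.673, 0.0, 0.0]
force: [-1.2, -0.3, 5.3]
finger_gap: -0.0
```

Emit:
{"fn": "arm_command", "kwargs": {"rows": [[[0,0,-2],0,1],[[0,0,-2],0,1],[[0,0,-2],0,1],[[0,0,-1],0,1]]}}

```text
t: 12.15
tcp_pos: [0.5276, -0.1154, 0.1057]
tool_rot: [0.74, 0.673, 0.0, 0.001]
force: [-1.2, 0.6, 7.4]
finger_gap: 0.002
```

Emit:
{"fn": "arm_command", "kwargs": {"rows": [[[0,0,-1],0,1],[[0,0,-1],0,1],[[0,0,-0.5],0,1],[[0,0,-0.5],0,1]]}}

```text
t: 12.65
tcp_pos: [0.5277, -0.1154, 0.1038]
tool_rot: [0.74, 0.673, 0.0, 0.001]
force: [-3.3, 1.0, 15.9]
finger_gap: -0.001
```

Emit:
{"fn": "arm_command", "kwargs": {"rows": [[[0,0,-0.5],0,1],[[0,0,-0.5],0,1],[[0,0,-0.5],0,1]]}}

```text
t: 13.02
tcp_pos: [0.5278, -0.1155, 0.1036]
tool_rot: [0.74, 0.673, 0.0, 0.001]
force: [-5.8, 2.5, 25.3]
finger_gap: -0.003
```

```bash
python3 look.py L11 .5267 -.1152 .135
```

```text
13.025 [ 0.52777341 -0.11545097  0.10364795] [-5.80004631  2.51953174 25.3326151 ] -0.0031517875742594166
```

View pics/L11.png

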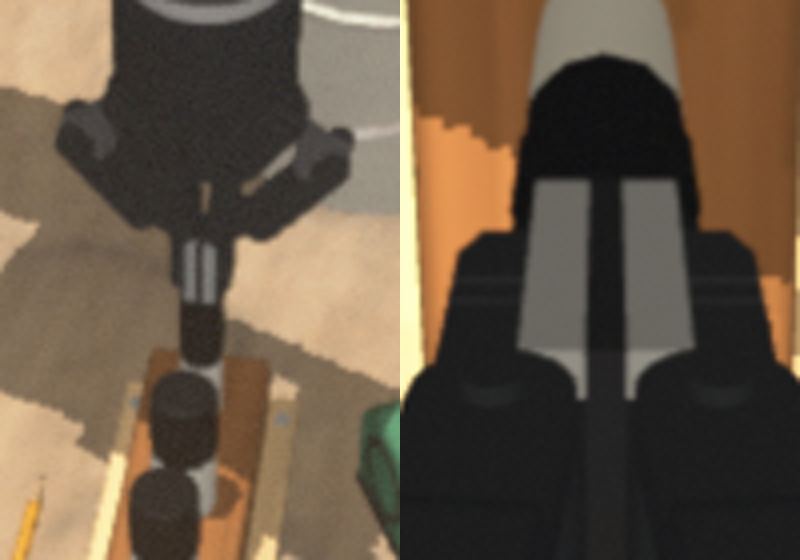

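Emit:
{"fn": "arm_command", "kwargs": {"rows": [[[0,0,5],0,1],[[0,0,25],0,1],[[0,0,40],0,1],[[0,0,30],0,1],[[-40,0,0],0,1],[[-40,0,0],0,1],[[0,0,0],0,1],[[0,0,0],0,1]]}}

```text
t: 14.12
tcp_pos: [0.4481, -0.1157, 0.2004]
tool_rot: [0.74, 0.673, 0.0, 0.001]
force: [0.5, 0.1, -0.2]
finger_gap: -0.002
```

Run:
```python
from station import manip
from h import *
s=manip.sense();print(s['t'],s['tcp_pos'],s['force'],s['qd'].round(3))
a=manip.snapshot('wrist');b=manip.snapshot('side')
cv2.imwrite('pics/w12.png',a);cv2.imwrite('pics/s12.png',cv2.resize(b[200:370,230:400],None,fx=3.5,fy=3.5,interpolation=2))
```

```text
14.125 [ 0.44813859 -0.11571804  0.20043041] [ 0.53264555  0.07182353 -0.16833888] [ 0.007  0.014 -0.024  0.     0.001 -0.001]
```

View pics/w12.png

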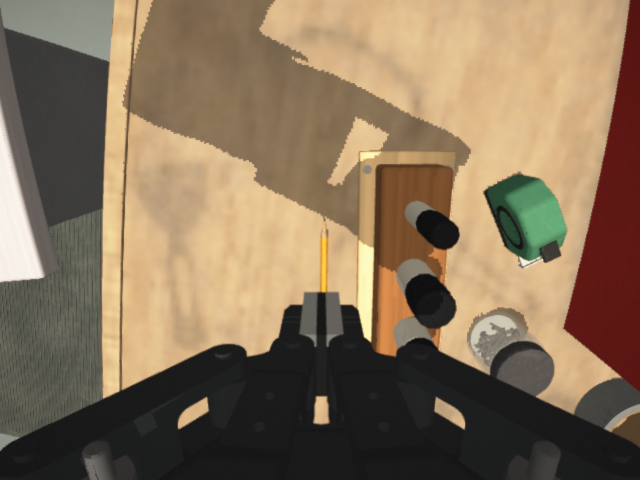

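View pics/s12.png

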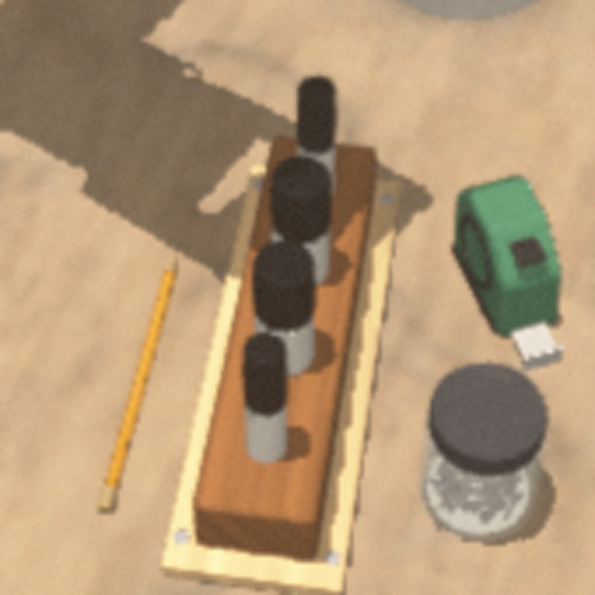

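Both pictures show all four markers upright with no neck or shoulder showing below any cap: slim far cap at about (438, 225) and thick at (430, 300) in the wrist picture. The side view agrees for all four.

```bash
python3 -c "
from station import manip
print(manip.sign_off())"
```

```text
the job is handed in; nothing more can be done
None
```

I pressed both half-on caps straight down onto their hard stops, the thick one first and then the slim one. I then backed the arm off clear of everything and handed the job in at about 14 s of the 29 s allowed.

**Which markers:** the half-on thick cap was at about (0.518, −0.225) m and the half-on slim cap at about (0.527, −0.115) m. I found them by fitting cap outlines in the side and top pictures, and the wrist pictures agreed.

**Pressing:** each cap slid at about 5–8 N until the tool stopped going down.
- **Thick cap:** it stopped at tool height 96.8 mm, and the vertical force then rose to 22 N.
- **Slim cap:** it stopped at 103.6 mm, and the force rose to 25 N.
- **Height difference:** the stops are 6.8 mm apart, against the 7 mm expected from the given home heights.

**Last check:** the side view after retreating shows no neck below any of the four caps. The markers stand upright, and the force on the tool is about zero. The wrist view agrees for the slim cap and the closed thick cap, but the gripper hid most of the pressed thick cap and all of the closed slim one.

**Disagreements:**
- **Fingertip position:** the shut fingertips touched about 28 mm behind the reported tool point, not 11 mm ahead of it as stated. I therefore felt for contact by force and pictures, not by that figure.
- **Stand-off estimates:** the picture fit put the caps about 13.7 mm (thick) and 10.4 mm (slim) off home. The thick cap's travel measured about 15.5 mm. The slim cap's contact point was only seen to within a few mm.

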